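Draw out the handle and tip the sweet tray

ROBOT

A 7-joint arm with a two-finger parallel gripper is mounted at the origin on the work surface. World frame = base frame: x ahead of the robot, y to its left, z up, the work surface at z = 0. Lengths are in m, angles in rad, forces in N, time in s.
With the tool pointing down it reaches from about 0.35 to 0.9 m from the base axis. Payload 19.9 kg.
Tool frame: the origin (TCP) lies at the very end of the fingers, on their centre line; the grasp point (between the pads) lies 19 mm behind it; z points along the fingers, y is the line along which they close (so a half turn about z gives the same grasp; the last joint's range is limited). The gripper opens to 85 mm and grips with 20 to 120 N. Pads are 22 mm wide; open, the fingers measure 114 mm over their backs; the gripper's body (76 mm by 85 mm) begins 54 mm behind the grasp point. The pads swing forward as they close: fully open they stand 13 mm farther back than shut.
Start: joints at [1.143, 0.417, -0.01, 1.614, 0.005, 1.111, -0.053], TCP at [0.235, -0.579, 0.231] pointing down, gripper open.
Joint ranges: [-2.81, 2.81], [-0.39, 2.02], [-1.27, 1.25], [0.06, 2.57], [-1.19, 4.33], [0.19, 2], [-2.82, 2.82]. Speed limits (rad/s): [1.89, 1.89, 2.39, 2.39, 3.01, 3.01, 3.01].

INTERFACE

Orientations are given as a unit quaternion [x, y, z, w].
In Python, from plant import move_pose, servo_line, move_joints, open_gripper, clamp, sleep, ik, capture, get_calibration, Unreachable, job_done, read_t, read_qpos, read_qvel, read_joint_efforts, read_tcp_pos, read_ee_rot, read_contact_force, read_ft_torque, read_gripper_width, read_finger_force gives the robot as it stands. Calls block until the motion is done:
- move_pose(position, orientation): joint-space move of the TCP to a pose.
- servo_line(position, attitude=None, feed=0.15): straight line of the TCP; attitude=None keeps the orientation; feed is the mean speed in m/s.
- move_joints(angles): joint-space move.
- open_gripper() and clamp(newtons=None): open the fingers fully, or close them until they stop; newtons is the grip in N (None keeps the last).
- sleep(seconds).
- ik(position, orientation): joint angles nearest the present ones, or None.
- capture(name): name is "side" or "top"; returns (picture, depth): 480x640x3 uint8, blue, green, red; 480x640 float32, m along the optical axis (not along the pixel's ray), 0 where there is no reading.
- get_calibration(name): a dict with "fx", "fy", "cx", "cy" (pixels), "dist" ([k1, k2, p1, p2, k3] as OpenCV has them; the pictures are not rectified), "rvec" (rotation vector, rad) and "tvec" (3), from world to camera coordinates, as OpenCV has them. Camera axes: x right, y down, z forward; pixel columns grow to the right and rows downward; lengths in m; the calibration is good to about 2 mm. A picture is of the moment at which its call begins. get_calibration takes no time and is no camera call.
A pose or a line that the arm cannot do raises Unreachable and nothing moves.
- job_done(): hands the job in; it is judged then, once.
Readings, each from a call of its own:
- read_t(): time.
- read_qpos(): joint angles.
- read_qvel(): joint speeds.
- read_joint_efforts(): joint torques, N m.
- read_tcp_pos(): TCP position.
- read_ee_rot(): TCP orientation.
- read_contact_force(): force on the tool from outside, world axes, zero at the start.
- read_ft_torque(): the same for the moment, N m.
- read_gripper_width(): finger opening in m.
- read_finger_force(): force on a finger pad.
Only numpy, scipy, OpenCV 4.12 (cv2) and the standard library are available. Lean on these libraries where they do the work, as an engineer would, in place of code of your own. Each camera call takes 0.05 s, during which the arm holds its last target. There are 200 camera calls.

TASK

Pour the wrapped sweets out of the white corner-spout tray: with the tray still down on its stand, draw its blue telescoping handle out until the red lock button clicks out, then use the handle to tip the tray until all three sweets have slid through the open corner into the clear tub. Then lower the tray back onto its rest and let go, with the handle still locked out. Do not touch the sweets, and leave the other goods on the stall where they are.

Things in the scene. Friction and masses are not known exactly. Their poses are not given: they have to be found in the camera images.
- stand: White fixed stand carrying the tray: base plate 240 x 150 x 8 mm, two hinge posts 87 mm high. Origin on the table under the middle of the tray; its x axis points level from the handle side towards the spout corner (to the robot's left, within 26 degrees or so), y is parallel to the hinge, z up. It does not move.
- tray_hinge (a point): Point on the tray's hinge axis, 85 mm above the table, 68 mm from the stand's origin along the stand's +x; the axes turn with the tray and are those of the stand when the tray is down. The hinge axis is level, along y.
- tray (a joint): Tip angle about the hinge, rad: 0 level on its rest, grows as the handle side rises and the spout corner sinks; stops at 0.70. It falls back to 0 by its weight when let go; lifting it at the grip takes about 3 N. The sweets start to slide at 0.2 to 0.27 and are all out within a few seconds at 0.6 (along the walls they need about 0.55)
- tray_spout (a point): Corner of the tray floor at the open notch (110 mm wide opening): the tray is a 160 x 160 mm square sheet, one diagonal along the stand's x, walls 28 mm high, with no walls for 78 mm either side of this corner. 45 mm beyond the hinge axis, floor 10 mm above it.
- grip (a point): Centre of the flat blue grip on the handle: 90 wide (its y, parallel to the hinge), 50 long (z), 16 mm thick (x). Pinch its two broad faces. +z is the draw-out direction: tray down, it rises 45 deg from level along stand -x and up, so reach in along -z. +x: normal of the upper broad face. The grip ends 25 mm out along z; the dark sleeve's mouth is 32 mm behind this point when the handle is fully in
- handle (a joint): Draw-out of the handle, m: 0 fully in, 0.055 at the stop; the button clicks out at 0.051 and then holds the handle between 0.051 and 0.055. Slides with about 2 to 3 N and stays where it is left. Pulling hard past the stop lifts the tray.
- lock (a joint): The red lock button, 12 x 12 mm, in the window of the dark sleeve's upper face: 0 to 0.001 held in, about 0.009 when clicked out (then it stands 5 mm proud). It springs out by itself.
- tub_edge (a point): Clear open tub that stands loose under the spout corner, 150 (x) x 170 (y) x 50 mm high, wall and floor 4 mm, 0.35 kg; this point is the middle of its lower edge on the tray side: the tub reaches 150 mm from it along its +x and 85 mm either way along y.
- sweet0_mid (a point): Centre of the red foil-wrapped sweet, a disc 42 mm in diameter and 20 mm high, lying on the tray at first; slippery (friction about 0.25).
- sweet1_mid (a point): Centre of the gold foil-wrapped sweet, a disc 42 mm in diameter and 20 mm high, lying on the tray at first; slippery (friction about 0.25).
- sweet2_mid (a point): Centre of the blue foil-wrapped sweet, a disc 42 mm in diameter and 20 mm high, lying on the tray at first; slippery (friction about 0.25).
- jar: Bystander beside the tray: amber jar with red lid, 64 mm diameter, 110 mm high; origin under its centre.
- fudge_tub: Bystander beside the tray: small clear tub of fudge, 130 x 90 x 40 mm; origin under its centre.
- scoop: Bystander: aluminium scoop with wooden handle, 190 mm long, lying on the table; origin on the table near its middle.
- tin: Bystander: green tin, 90 mm diameter, 120 mm high; origin under its centre.
- gift_box: Bystander: red gift box with gold ribbon, 120 x 90 x 50 mm; origin under its centre.
- price_card: Bystander: blank card on a wooden foot, 90 mm wide, 72 mm high; origin under its centre.
Mind the look-alikes: they are no part of the job. What is shaped like the part that bears tub_edge but green is not meant.

How it is judged:
By the outcome, as a careful person would: the job done as asked, in the order asked, and still so for the second after the job is handed in, with the robot touching nothing.
It also fails if it takes over 56 s, if anything falls off the work surface, if the arm or the gripper's body presses on something with over 40 N, if the wrist force passes 120 N, or if a joint passes its speed limit or range.

## Working session

There is one attempt and no reset: what is moved stays moved. The work goes in short steps, each a Python script; the robot and the scene stay as the last script left them, time stands still between calls to the robot, and variables do not carry over. Pictures are saved under pics/ and viewed, at most 10 in all, crops included, and the job is handed in when it is done.

```bash
mkdir -p pics; ls
python3 - <<'E'
from plant import *
import cv2,numpy as np
for n in("top","side"):
    p,d=capture(n); cv2.imwrite(f"pics/{n}0.png",p); np.savez(f"{n}0.npz",p=p,d=d); c=get_calibration(n)
    R=cv2.Rodrigues(np.array(c["rvec"],float))[0]; print(n,c,"cam",-R.T@np.array(c["tvec"]).ravel())
print(read_t(),read_tcp_pos(),read_ee_rot())
E
```

```text
pics
top {'fx': 468.7538879529746, 'fy': 468.7538879529746, 'cx': 321.22535426665553, 'cy': 251.8044148456975, 'dist': array([-0.03352254,  0.        ,  0.        ,  0.        ,  0.        ]), 'rvec': array([ 2.15358784, -2.20927928,  0.07789866]), 'tvec': array([2.74309608e-04, 6.02618632e-01, 1.47961843e+00])} cam [ 0.49007175 -0.01885003  1.52049148]
side {'fx': 534.9228093650585, 'fy': 534.9228093650585, 'cx': 324.42523411333616, 'cy': 238.094438738997, 'dist': array([-0.04403347,  0.        ,  0.        ,  0.        ,  0.        ]), 'rvec': array([ 0.70040986, -2.71236529,  0.95265058]), 'tvec': array([0.49680224, 0.30230454, 1.16906492])} cam [0.17432353 0.67036123 1.10686061]
0.1 [ 0.23507852 -0.57876516  0.2307283 ] [ 9.81449357e-01  1.91720770e-01 -1.36601330e-04 -5.36805785e-04]
```

View pics/top0.png

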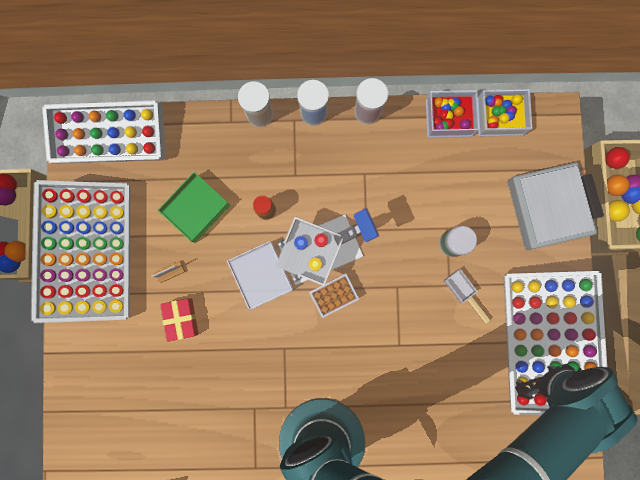

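View pics/side0.png

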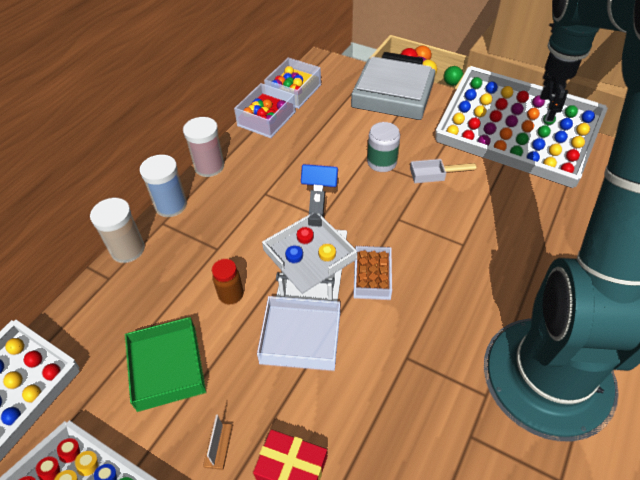

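The top view shows the blue grip at (366,225), the tray around (310,250) with three sweets, the clear tub at (262,275), the jar at (263,206), fudge at (335,295) and the green decoy at (195,207). The side view shows the grip at (320,176) and the sleeve running down to (315,220).

```bash
cat > h.py <<'E'
from plant import *
import cv2,numpy as np
from scipy.spatial.transform import Rotation as Ro
def cal(n):
    c=get_calibration(n); K=np.array([[c["fx"],0,c["cx"]],[0,c["fy"],c["cy"]],[0,0,1]])
    return K,np.array(c["dist"],float),cv2.Rodrigues(np.array(c["rvec"],float))[0],np.array(c["tvec"],float).ravel()
def rays(n,uv):
    K,D,R,t=cal(n); q=cv2.undistortPoints(np.array(uv,float).reshape(-1,1,2),K,D).reshape(-1,2)
    return -R.T@t,np.c_[q,np.ones(len(q))]@R       # origin, directions with unit optical depth
def plane(n,uv,z):
    o,d=rays(n,uv); return o+d*((z-o[2])/d[:,2])[:,None]
def cloud(n,d,mask):
    v,u=np.nonzero(mask&(d>0)); o,r=rays(n,np.c_[u,v]); return o+r*d[v,u][:,None]
def proj(n,P):
    K,D,R,t=cal(n); return cv2.projectPoints(np.array(P,float).reshape(-1,1,3),cv2.Rodrigues(R)[0],t,K,D)[0].reshape(-1,2)
def mask(p,lo,hi,roi):
    h=cv2.cvtColor(p,cv2.COLOR_BGR2HSV); m=cv2.inRange(h,np.array(lo),np.array(hi)); k=np.zeros_like(m); a,b,c,e=roi; k[b:e,a:c]=m[b:e,a:c]; return k>0
E
python3 - <<'E'
from h import *
np.set_printoptions(precision=4,suppress=True)
for n,roi in(("top",(345,200,385,250)),("side",(290,155,350,195))):
    f=np.load(n+"0.npz"); p,d=f["p"],f["d"]; m=mask(p,(100,120,60),(125,255,255),roi)
    er=cv2.erode(m.astype(np.uint8),np.ones((3,3)))>0
    P=cloud(n,d,er); c=np.median(P,0); Q=P[np.linalg.norm(P-c,axis=1)<.06]
    U,S,V=np.linalg.svd(Q-Q.mean(0)); print(n,m.sum(),"ctr",Q.mean(0),"n",V[2]*np.sign(V[2,2]),"long",V[0],"rms",S/len(Q)**.5, "lo/hi",Q.min(0),Q.max(0))
    cn=cv2.minAreaRect(np.argwhere(m)[:,::-1].astype(np.float32)); print(cv2.boxPoints(cn))
# tub: region corners; heights map
f=np.load("top0.npz");p,d=f["p"],f["d"]
P=cloud("top",d,np.ones(d.shape,bool)&(d>0)); v,u=np.nonzero(d>0)
H=np.zeros(d.shape);H[v,u]=P[:,2]
hm=(np.clip(H,0,.2)/.2*255).astype(np.uint8)
big=np.hstack([cv2.resize(x[180:330,215:405],None,fx=2.1*1,fy=2.1,interpolation=cv2.INTER_NEAREST) for x in(p,cv2.applyColorMap(hm,cv2.COLORMAP_JET))])
s=np.load("side0.npz")["p"][150:380,240:400]
cv2.imwrite("pics/hm.png",big); print(big.shape)
for n,cols in (("top",None),("side",None)):
    f=np.load(n+"0.npz");p=f["p"]
    roi=(275,220,360,285) if n=="top" else (262,210,358,292)
    for nm,lo,hi in(("red",(0,150,80),(8,255,255)),("gold",(18,130,120),(32,255,255)),("blue",(100,120,60),(125,255,255))):
        m=mask(p,lo,hi,roi);q=np.argwhere(m)[:,::-1].mean(0);print(n,nm,m.sum(),q,plane(n,[q],.115))
E
```

```text
top 420 ctr [ 0.6637 -0.1438  0.188 ] n [-0.271   0.6737  0.6875] long [-0.9347 -0.3548 -0.0207] rms [0.0225 0.012  0.0022] lo/hi [ 0.624  -0.1694  0.169 ] [ 0.7057 -0.1186  0.2053]
[[352.5877 214.0722]
 [365.6702 208.2578]
 [377.8763 235.7217]
 [364.7939 241.5361]]
side 698 ctr [ 0.6603 -0.1401  0.1839] n [-0.2554  0.6542  0.7119] long [-0.9347 -0.3552 -0.009 ] rms [0.0241 0.0122 0.0025] lo/hi [ 0.6175 -0.1687  0.1651] [ 0.7029 -0.1124  0.2006]
[[300.1932 183.6828]
 [301.8414 163.9035]
 [337.5104 166.8759]
 [335.8621 186.6552]]
(315, 798, 3)
top red 83 [320.7831 239.9277] [[ 0.6314 -0.0149  0.115 ]]
top gold 117 [314.9145 263.6667] [[0.5603 0.0045 0.115 ]]
top blue 139 [308.6115 239.518 ] [[0.6336 0.0217 0.115 ]]
side red 19 [305.6316 237.7895] [[ 0.6194 -0.0007  0.115 ]]
side gold 242 [326.8554 251.9339] [[0.5542 0.0122 0.115 ]]
side blue 248 [293.7903 253.754 ] [[0.6193 0.0538 0.115 ]]
```

View pics/hm.png

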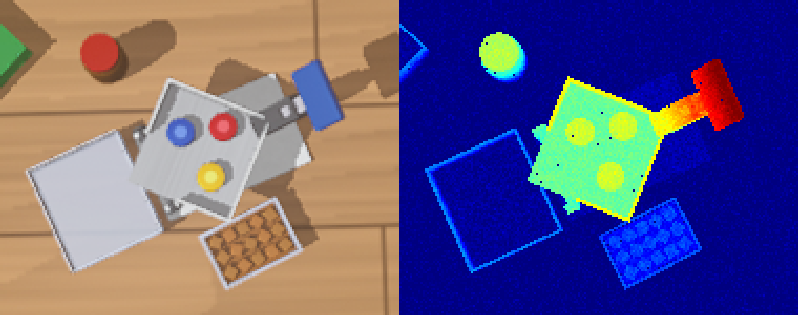

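The height map shows the tray corners at hm (567,80), (628,219), (663,120) and the spout (531,181). The tub rim corners are at (427,170), (517,130), (562,230) and (470,270). Next I compute the stand frame and check reachability.

```bash
cat >> h.py <<'E'
np.set_printoptions(precision=4,suppress=True)
xs=np.array([-.355,.935,0]); xs/=np.linalg.norm(xs); ys=np.array([-xs[1],xs[0],0]); zs=np.array([0,0,1.])
E
python3 - <<'E'
from h import *
px=lambda L:[(215+(x-399)/2.1,180+y/2.1) for x,y in L]
side=plane("top",px([(567,80),(628,219)]),.123); hc=plane("top",px([(663,120)]),.123); sp=plane("top",px([(531,181)]),.095)
tub=plane("top",px([(427,170),(517,130),(562,230),(470,270)]),.05)
print("side",side,"dist",np.linalg.norm(side[0]-side[1]),"hc",hc,"sp",sp)
O=side.mean(0);O[2]=0; O2=(hc[0]+sp[0])/2;print("O",O,O2)
O2[2]=0; O=(O+O2)/2
S=np.stack([xs,ys,zs]); f=lambda P:(np.atleast_2d(P)-O)@S.T
G=np.array([.6635,-.147,.180]); print("O",O,"grip",f(G),"\ntub",f(tub),"\nsp",f(sp),"hc",f(hc),"side",f(side))
hin=O+.068*xs+.085*zs
gz=(-xs+zs)/2**.5; gx=(xs+zs)/2**.5
q=read_qpos()
for s in(1,-1):
    Rm=np.stack([np.cross(gx*s,-gz),gx*s,-gz],1); R0=Ro.from_matrix(Rm); print(s,np.linalg.det(Rm))
    T=G-gz*.019+gz*0
    for lab,p in(("pre",T+gz*.12),("grasp",T),("out",T+gz*.055)): print(lab,p,ik(p,R0.as_quat()))
    for a in(.2,.4,.6,.66):
        r=Ro.from_rotvec(a*ys); print(a,ik(hin+r.apply(T+gz*.055-hin),(r*R0).as_quat()))
E
```

```text
side [[ 0.6986  0.0609  0.123 ]
 [ 0.4978 -0.0213  0.123 ]] dist 0.2169117315785883 hc [[ 0.6374 -0.0749  0.123 ]] sp [[0.5565 0.1178 0.095 ]]
O [0.5982 0.0198 0.    ] [0.597  0.0215 0.109 ]
O [0.5976 0.0206 0.    ] grip [[-0.1801 -0.0021  0.18  ]] 
tub [[ 0.2471 -0.074   0.05  ]
 [ 0.0997 -0.0787  0.05  ]
 [ 0.0932  0.0857  0.05  ]
 [ 0.2422  0.089   0.05  ]] 
sp [[0.1054 0.0039 0.095 ]] hc [[-0.1034 -0.0034  0.123 ]] side [[ 0.0018 -0.1087  0.123 ]
 [-0.0038  0.1081  0.123 ]]
1 0.9999999999999998
pre [ 0.6889 -0.2138  0.2514] [ 0.7519  1.0724 -0.8071  0.8037  0.0147  1.8772  2.0633]
grasp [ 0.6587 -0.1344  0.1666] [ 0.7842  1.0343 -0.8044  1.1315 -0.0012  1.596   2.0723]
out [ 0.6725 -0.1708  0.2055] [ 0.7785  1.0443 -0.8089  0.9987  0.0054  1.7182  2.068 ]
0.2 [ 0.7634  0.8597 -0.805   1.1338  0.0559  1.6137  2.0111]
0.4 [ 0.7251  0.6849 -0.8056  1.2548  0.1163  1.5235  1.9299]
0.6 [ 0.6605  0.5297 -0.8142  1.3605  0.1992  1.4537  1.815 ]
0.66 [ 0.6362  0.4894 -0.8206  1.389   0.2312  1.4385  1.7718]
-1 0.9999999999999998
pre [ 0.6889 -0.2138  0.2514] [ 0.5469  0.9765 -0.2125  0.8183 -0.3981  1.9015 -0.8563]
grasp [ 0.6587 -0.1344  0.1666] [ 0.5197  0.9108 -0.2417  1.1453 -0.3933  1.6321 -0.8056]
out [ 0.6725 -0.1708  0.2055] [ 0.5339  0.9303 -0.2269  1.013  -0.3929  1.7499 -0.8243]
0.2 [ 0.4749  0.7442 -0.216   1.1483 -0.3103  1.6302 -0.8804]
0.4 [ 0.4054  0.5755 -0.2354  1.2689 -0.1979  1.5193 -0.9833]
0.6 [ 0.3504  0.4353 -0.3203  1.3725 -0.0366  1.4289 -1.1482]
0.66 [ 0.343   0.4015 -0.3658  1.3999  0.0234  1.4092 -1.2114]
```

The frame checks out: side corners are at ±0.108 (113 expected), the grip has y≈0, and the tub edge at x≈0.095 lies under the spout. Next: approach and clamp.

```bash
cat >> h.py <<'E'
O=np.array([.5976,.0206,0]); G=np.array([.6635,-.147,.180]); hin=O+.068*xs+.085*zs
gz=(-xs+zs)/2**.5; gx=(xs+zs)/2**.5
R0=Ro.from_matrix(np.stack([np.cross(-gx,-gz),-gx,-gz],1)); T=G-gz*.016
E
python3 - <<'E'
from h import *
p=read_tcp_pos(); servo_line(np.array(p)+[0.05,0,.13],feed=.3)
move_pose(T+gz*.12,R0.as_quat()); servo_line(T,feed=.12)
print(read_t(),read_tcp_pos()-T,read_contact_force())
for n in("top","side"):
    im,d=capture(n); cv2.imwrite(f"pics/{n}1.png",im)
a=cv2.imread("pics/side1.png")[140:290,230:400];b=cv2.imread("pics/top1.png")[190:300,260:420]
cv2.imwrite("pics/g1.png",np.hstack([cv2.resize(a,(400,353)),cv2.resize(b,(400,353))]))
clamp(40); print(read_t(),read_gripper_width(),read_finger_force(),read_contact_force(),read_tcp_pos()-T)
E
```

```text
3.85 [ 0.0003 -0.0007  0.0005] [ 0.3827 -0.1138  0.451 ]
4.5833 0.015923391128849326 43.15442204475403 [-4.2697  4.0094  4.4173] [-0.0001  0.0005  0.0004]
```

View pics/g1.png

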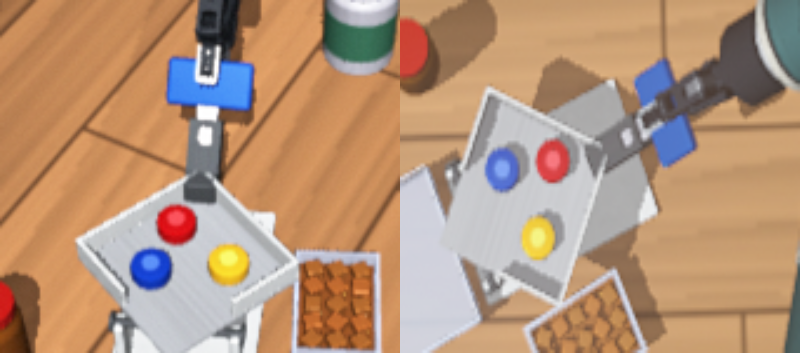

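The fingers straddle the middle of the blue grip, the width of 15.9 mm matches its thickness, and the sweets have not moved. Now draw it out.

Run:
```python
from h import *
for s in(.02,.04,.048,.051,.053,.0545):
    servo_line(T+gz*s,feed=.05); f=np.array(read_contact_force()); e=np.array(read_tcp_pos())-T
    print(s,"F gx,ys,gz",f@gx,f@ys,f@gz,"pos",e@gx,e@ys,e@gz)
    if f@gz<-15: break
print(read_t(),read_gripper_width())
im,d=capture("side"); a=im[140:290,230:400]; im,d=capture("top"); b=im[190:300,260:420]
cv2.imwrite("pics/g2.png",np.hstack([cv2.resize(a,(400,353)),cv2.resize(b,(400,353))]))
```

```text
0.02 F gx,ys,gz 5.8818486786097965 1.8165311195248914 2.8435590104632364 pos 0.00068613284636282 -0.0002505019615177094 0.020217371740001367
0.04 F gx,ys,gz 6.384021192820634 0.05994499049599618 1.3668151995681093 pos 0.0006741251865868875 -0.0003949046867194729 0.040157107810997246
0.048 F gx,ys,gz 6.8030316812563845 -0.5832415893148978 0.15028816090175132 pos 0.0006599709345032811 -0.0004282923892315837 0.04802731733224601
0.051 F gx,ys,gz 7.171284094701023 -0.8878241379730846 -6.307579134523208 pos 0.0007290975664717222 -0.00042254870217188327 0.050000798961777324
0.053 F gx,ys,gz 6.435232111397513 0.21882409378101017 -19.762992202064844 pos 0.0008650132442426006 -0.00041272446867474387 0.05017240744196465
6.4917 0.015691721272248254
```

View pics/g2.png

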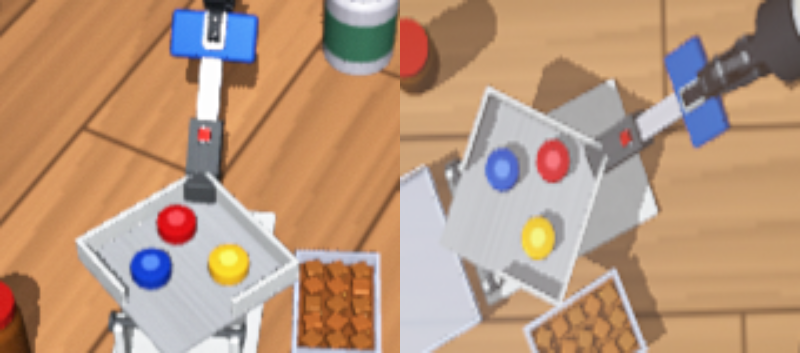

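The red button now shows in the sleeve window at (204,135) in the left crop, where it was white before. The handle is at its stop and the tray is level. Tip, with the pull relaxed.

```bash
cat >> h.py <<'E'
B=T+gz*.0488
def tip(a,feed):
    r=Ro.from_rotvec(a*ys); servo_line(hin+r.apply(B-hin),(r*R0).as_quat(),feed=feed)
    f=np.array(r.inv().apply(read_contact_force())); print(round(a,2),read_t(),"F gx,ys,gz",f@gx,f@ys,f@gz,read_gripper_width())
E
python3 - <<'E'
from h import *
servo_line(B,feed=.03); tip(0,.03)
tip(.08,.1); tip(.17,.15)
for a in(.33,.49,.62): tip(a,.35)
sleep(1.5); im,d=capture("side"); cv2.imwrite("pics/s3.png",im); a=im[140:380,230:400]; im,d=capture("top"); b=im[190:320,220:420]
cv2.imwrite("pics/g3.png",np.hstack([cv2.resize(a,(340,480)),cv2.resize(b,(460,480))]))
E
```

```text
0 7.1333 F gx,ys,gz 6.659110999633389 -1.7663015540015843 -2.546276310095442 0.015756967898223728
0.08 7.5167 F gx,ys,gz -3.0634154348124634 -2.4911739957034653 0.24949427001445398 0.015506700824824122
0.17 7.8417 F gx,ys,gz -2.1546437708259316 -2.845296771655347 0.12549723643796032 0.015560735717763579
0.33 8.1833 F gx,ys,gz -0.7615995949548936 -0.2695150643788709 0.8420497007838389 0.015787623782885413
0.49 8.5083 F gx,ys,gz -0.1340701673780794 -0.21210303823241322 0.36000892119004807 0.015686733517760724
0.62 8.7917 F gx,ys,gz -1.3054317601108458 -1.3247609870847799 -1.797578280747247 0.015419493120761798
```

View pics/g3.png

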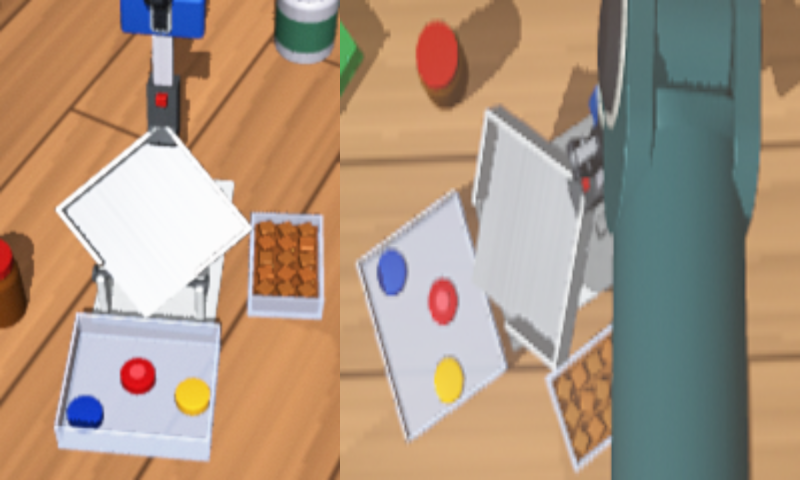

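All three sweets are in the tub, at (137,375), (192,395) and (85,412) in the left crop, and the tray is empty. Lower it and release.

Run:
```python
from h import *
for a in(.46,.3,.15): tip(a,.2)
tip(.05,.1); tip(0,.05)
open_gripper(); print(read_t(),read_contact_force())
servo_line(B+gz*.12,feed=.15); servo_line(B+gz*.16+[0,-.05,.05],feed=.2); sleep(.5)
im,d=capture("side"); a=im[140:380,230:400]; im,d=capture("top"); b=im[190:320,220:420]
cv2.imwrite("pics/g4.png",np.hstack([cv2.resize(a,(340,480)),cv2.resize(b,(460,480))])); print(read_t(),read_contact_force())
```

```text
0.46 10.775 F gx,ys,gz 1.1485357604313609 -4.110749730681506 -2.2643744243788864 0.01576220565315406
0.3 11.1583 F gx,ys,gz 0.8477088497942289 -7.009782158265437 -2.6522905067148557 0.015888711368311062
0.15 11.5333 F gx,ys,gz 0.32084223671966017 -8.294122100736882 -1.4710493570015397 0.015372563435422943
0.05 11.975 F gx,ys,gz -1.0365750564276524 -11.240012722645396 -1.379610757830301 0.015506095348446497
0 12.425 F gx,ys,gz 8.219087489949542 -8.153393703564177 -3.0515118045480496 0.015569627195185462
13.1083 [-0.2008 -0.4832 -0.465 ]Traceback (most recent call last):
  File "<stdin>", line 5, in <module>
plant.Unreachable: the arm cannot follow that straight line within its joint ranges
```

Run:
```python
from h import *
for s in(.1,.085,.07):
    try: servo_line(B+gz*s,feed=.12); print(s); break
    except Unreachable: pass
try: servo_line(np.array(read_tcp_pos())+[-.05,-.08,.05],feed=.15)
except Unreachable: print("no second")
sleep(.5)
im,d=capture("side"); a=im[140:380,230:400]; im,d=capture("top"); b=im[190:320,220:420]
cv2.imwrite("pics/g4.png",np.hstack([cv2.resize(a,(340,480)),cv2.resize(b,(460,480))])); print(read_t(),read_contact_force(),read_tcp_pos()-B)
```

```text
0.1
no second
14.6917 [-0.3085 -0.4753  0.8457] [ 0.0251 -0.0661  0.0707]
```

View pics/g4.png

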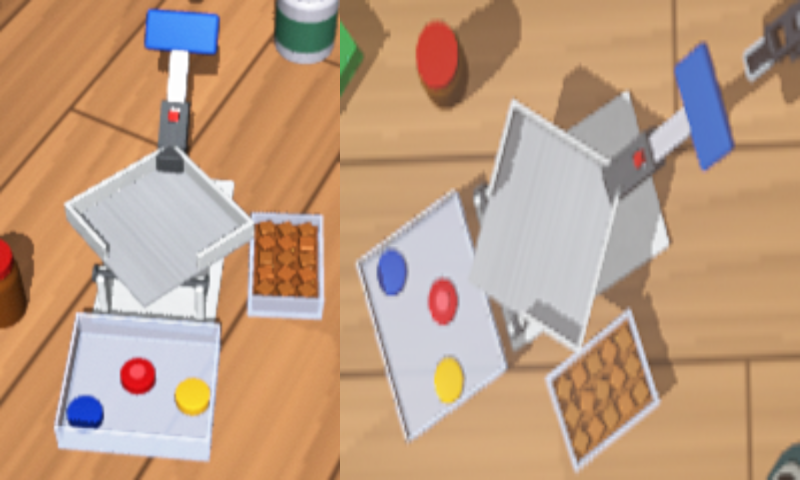

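The tray is back down and empty, the handle is still out with the red button showing at (174,115), the sweets are in the tub, the goods in view have not moved, and the gripper is clear.

```bash
python3 -c "
from plant import *
print(job_done())"
```

```text
the job is handed in; nothing more can be done
None
```

The job is handed in at about 15 s: the handle is locked out, all three sweets are in the clear tub, the tray is back on its rest and released, and the last pictures show no goods moved around the tray (I did not re-check the rest of the stall).

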